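# Turn the ingot mould over and preheat it

### The arm

A 6-joint arm with a two-finger parallel gripper is mounted at the origin on the work surface. World frame = base frame: x ahead of the robot, y to its left, z up, the work surface at z = 0. Lengths are in m, angles in rad, forces in N, time in s.
With the tool pointing down it reaches from about 0.35 to 0.775 m from the base axis. Payload 7.3 kg.
Tool frame: the origin (TCP) lies on the centre line of the jaws, within the pads' length; the fingertips stand 17 mm ahead of it and the grasp point (between the pads) lies 2 mm behind it (robot.tcp_to_tips is the distance from the TCP to the fingertips, in m); z points along the fingers, y is the line along which they close (so a half turn about z gives the same grasp; the last joint's range is limited). The gripper opens to 92 mm and grips with 3 to 60 N. Pads are 19 mm wide; open, the fingers measure 130 mm over their backs; the gripper's body (75 mm by 190 mm) begins 47 mm behind the grasp point.
Start: joints at [0.985, 0.342, 1.524, -0, 1.275, -0.146], TCP at [0.224, 0.475, 0.244] pointing down, gripper open.
Joint ranges: [-2.53, 2.53], [-0.77, 2.02], [0.04, 2.7], [-1, 4.14], [0.28, 2.66], [-3.11, 3.11]. Speed limits (rad/s): [2.57, 2.57, 3.14, 3.14, 3.14, 3.14].

### API

Orientations are given as [roll, pitch, yaw] about the fixed x, y, z axes, in that order (R = Rz(yaw) Ry(pitch) Rx(roll)).
In Python, from cell import robot gives the robot as it stands. The module is installed in compiled form; this text tells all that it offers.
- The arm moves only by the tool carry_out, never from a script. Its argument "commands" is a list of rows, each a list of 3 entries, a list of its own where there are three numbers: the shift along the tool's x, y, z in m, then the turn about the tool's z in rad, then the opening, from 0 (shut) to 1 (fully open). In form: [[[dx, dy, dz], yaw, claw], ...]. A call has 1 to 20 rows; each row shifts and turns the commanded pose from where the row before left it, along the tool's axes as they then stand; what a row does not reach is not made up. A row lasts 1/8 s, in which the tool goes at most 62.5 mm and 10.7 degrees, less where a joint would pass 70% of its speed; a pose out of reach is approached as far as the arm can. A call is refused whole if a number of a shift passes 0.0625 or a number of a turn 0.188, either way. A call with a gripper value outside its range is refused whole. The fingers move at their own pace and stop on an object; "newtons" is the grip in N (left out, the last holds). Time passes only in rows, so rows that do not move let the fingers close. It gives the time, the measured TCP pose, the force, the opening and the grip force at its end, in the units of the state.
- robot.observe(): the state, without advancing time (a new reading comes with each control period).
- robot.read_camera(name): name is "scene" or "top" or "wrist"; returns a dict with "pixels" (420x560x3 uint8, red, green, blue), "fx", "fy", "cx", "cy" (pixels), "view" (4x4, takes a point from world to camera coordinates); the wrist camera has in their place "T_tool_cam" (4x4, takes a point from camera to tool coordinates, whose origin is the TCP and whose axes are the flange's). Camera axes: x right, y up, looking along -z (the intrinsics and any distortion apply to the point x, -y, -z); pixel columns grow to the right and rows downward; lengths in m; the calibration is good to about 2 mm. The wrist camera is an equidistant fisheye: a pixel r from the principal point sees the ray r / f radians off the axis. A picture is of the moment at which its call begins: read the wrist's pose just before it. There is no depth.
- robot.hand_in(): hands the job in; it is judged then, once.
Trained networks look in a picture, given as the dict that the camera call returned (one of the last four; its "shot" number tells which), for a name from the list of things; names that differ only in an ending like _2 or _b are one class to them, and where a whole thing is asked for, a point or a joint stands for the part that bears it (a point fixed in the world has none). Each returns a list of dicts, best first, with "p" (0 to 1); they miss things now and then, are a little off and sometimes report something else, mostly with a low value. They report only what shows in the picture. A call takes as long as a camera call. They do not tell look-alikes from the thing itself.
- robot.find_in(picture, name): "at" ([column, row] in pixels, amid what is visible of it).
- robot.tip_of(picture, name): "at" ([column, row] in pixels: a listed point, or the origin of a listed thing).
The state is a dict: "time": time; "qpos": joint angles; "qvel": joint speeds; "joint_efforts": joint torques, N m; "tool_pos": TCP position; "tool_rot": TCP orientation; "contact_force": force on the tool from outside, world axes, zero at the start; "torque": the same for the moment, N m; "opening": finger opening in m; "grip_force": force on a finger pad.
Only numpy, scipy, OpenCV 4.12 (cv2) and the standard library are available. Lean on these libraries where they do the work, as an engineer would, in place of code of your own. Each camera call takes 0.05 s, during which the arm holds its last target. There are 200 camera calls.

### The job

The graphite ingot mould is standing mouth-down on the steel soldering board: lay it down on its side and let go, take it again from the other side, and set it mouth-up, squarely in the middle of the preheater's hot plate. Then start the preheater by pushing its spring-return slide all the way to its end and letting it snap back. Set the mould down rather than dropping it, and leave the dish, the tweezers and the tin where they are.

Things in the scene. Friction and masses are not known exactly. Their poses are not given: they have to be found in the camera images.
- mould: Loose dark graphite mould, a block open at one end, 0.18 to 0.35 kg: 54 (x) by 46 (y) by 50 mm (z), walls 8 mm, closed bottom 10 mm. At the mouth a lip 8 mm high juts 4 mm beyond both x faces; the y faces are flat. Origin: centre of the mouth, level with its rim; z runs to the closed bottom: up at the start (mouth down), down at the end (mouth up, origin 50 mm over the plate).
- mould_mid (a point): Middle of the mould's block, 25 mm along its z from the mouth, axes as the mould's. Laid on an x face the mould rests stably on the lip and the bottom's edge, its z 5 degrees below level and this point 29 mm above the support.
- board: Fixed bare steel sheet, 260 by 260 mm, 4 mm thick, lying on the bench; origin at the centre of its underside, z up, its sides along x and y. The mould starts on it. On the part towards its own +x side lie a dish and tweezers.
- heater: Fixed white bench preheater, 200 (x) by 250 (y) mm, top deck 54 mm above the bench; origin at the centre of its underside on the bench. It carries a dark square hot plate near its +y end and the start slide near its -y end. It may be to the left or to the right of the board.
- plate (a point): Centre of the hot plate's top face, 60 mm above the bench. The plate is 130 by 130 mm, 6 mm above the deck, sides along the heater's x and y; this point's axes are the heater's.
- start_slide (a joint): Travel of the start slide in m: 0 at rest, 0.030 at its end stop; it moves along the heater's +x. A spring pulls it back: 3 N to begin, 7.5 N at the end.
- slide_top (a point): Centre of the top of the start slide's grey upright fin, moving with the slide. The fin is 10 mm thick (x) by 24 mm wide (y) and rises 29 mm above the deck; its lowest 5 mm are a foot 26 by 26 mm.
- dish: Loose small white ceramic dish, 56 mm across, 22 mm high, on the board; origin at the centre of its underside. Bystander.
- tweezers: Loose steel tweezers lying on the board, about 115 mm long in y, 12 mm wide, 6 mm high; origin near the middle, underside. Bystander.
- tin: Loose round metal tin, 42 mm across, 34 mm high; origin at the centre of its underside. Bystander.
Not all that is in view belongs to the job. Leave any blue, green or pink look-alike of the mould alone.

How it is judged:
By the outcome, as a careful person would: the job done as asked, in the order asked, and still so for the second after the job is handed in, with the robot touching nothing.
It also fails if it takes over 72 s, if anything falls off the work surface, if the arm or the gripper's body presses on something with over 40 N, if the wrist force passes 120 N, or if a joint passes its speed limit or range.

## Working session

There is one attempt and no reset: what is moved stays moved. The work goes in short steps, Python scripts to look and compute and a tool call to move; the robot and the scene stay as the last step left them, time stands still between calls to the robot, and variables do not carry over. Pictures are saved under pics/ and viewed, at most 10 in all, crops included, and the job is handed in when it is done.

Besides the shell and the picture viewer there is one more tool, called as name(argument=value, ...) on one line, values as JSON. carry_out: Moves the arm, as the interface text tells. Its arguments: {"type":"object","properties":{"commands":{"type":"array"},"newtons":{"type":"number"}},"required":["commands"]}

```bash
mkdir -p pics
cat > h.py <<'E'
import numpy as np, cv2
from cell import robot
from scipy.spatial.transform import Rotation as R
def T_tool():
    s=robot.observe(); T=np.eye(4); r=np.array(s["tool_rot"])
    T[:3,:3]=R.from_euler('xyz',r).as_matrix() if r.size==3 else r; T[:3,3]=s["tool_pos"]; return T
def shoot(name,save=None):
    T=T_tool(); p=robot.read_camera(name)
    p["w"]=name=="wrist"
    p["M"]=T@np.array(p["T_tool_cam"]) if p["w"] else np.linalg.inv(np.array(p["view"]))
    if save: cv2.imwrite("pics/"+save,p["pixels"][:,:,::-1])
    return p
def ray(p,at):
    u=(at[0]-p["cx"])/p["fx"]; v=(at[1]-p["cy"])/p["fy"]
    if p["w"]:
        r=np.hypot(u,v); k=np.sin(r)/r if r>1e-9 else 1; d=np.array([u*k,-v*k,-np.cos(r)])
    else: d=np.array([u,-v,-1.])
    d=p["M"][:3,:3]@d; return p["M"][:3,3],d/np.linalg.norm(d)
def atz(p,at,z):
    o,d=ray(p,at); return o+d*(z-o[2])/d[2]
def tri(obs):
    A=np.zeros((3,3));b=np.zeros(3)
    for p,at in obs:
        o,d=ray(p,at);P=np.eye(3)-np.outer(d,d);A+=P;b+=P@o
    x=np.linalg.solve(A,b); res=[np.linalg.norm(np.cross(x-ray(p,a)[0],ray(p,a)[1])) for p,a in obs]
    return x,res
E
python3 - <<'E'
from h import *
np.set_printoptions(precision=4,suppress=True)
print(robot.observe())
P={n:shoot(n,n+"0.png") for n in("scene","top","wrist")}
print({k:v for k,v in P["scene"].items() if k not in("pixels",)})
for o in["mould","mould_mid","board","heater","plate","slide_top","dish","tweezers","tin"]:
    for n,p in P.items():
        print(o,n,[(round(d["p"],2),np.round(d["at"],0),atz(p,d["at"],{"plate":.06,"slide_top":.083,"mould":.004,"mould_mid":.029}.get(o,0))) for d in robot.tip_of(p,o)[:3]])
E
```

```text
{'time': 0.0, 'qpos': array([ 0.985 ,  0.3427,  1.5251,  0.    ,  1.2754, -0.146 ]), 'qvel': array([ 0.0008, -0.0008,  0.0021, -0.001 ,  0.0005,  0.0001]), 'joint_efforts': array([ -0.0008, -43.1238, -24.4215,   0.0717,   0.056 ,  -0.0001]), 'tool_pos': array([0.2233, 0.4747, 0.243 ]), 'tool_rot': array([-3.14  , -0.0002,  2.7018]), 'contact_force': array([0.1184, 0.6705, 0.2743]), 'torque': array([-0.0516, -0.0354, -0.0288]), 'grip_force': 0.0, 'opening': 0.09168554441013915}
{'fx': 525.9185156013491, 'fy': 525.9185156013491, 'cx': 274.4074585026224, 'cy': 218.50734457384883, 'view': array([[ 0.6297,  0.7768,  0.0052, -0.2451],
       [-0.5667,  0.4547,  0.6871,  0.2602],
       [ 0.5314, -0.4356,  0.7265, -1.5762],
       [ 0.    ,  0.    ,  0.    ,  1.    ]]), 'shot': 1, 'w': False, 'M': array([[ 0.6297, -0.5667,  0.5314,  1.1394],
       [ 0.7768,  0.4547, -0.4356, -0.6145],
       [ 0.0052,  0.6871,  0.7265,  0.9676],
       [ 0.    ,  0.    ,  0.    ,  1.    ]])}
mould scene [(0.98, array([136., 245.]), array([ 0.2953, -0.3512,  0.004 ])), (0.68, array([172., 218.]), array([ 0.
[... 1362 characters left out ...]
(0.71, array([137., 174.]), array([0.556 , 0.2666, 0.06  ]))]
plate wrist []
slide_top scene []
slide_top top [(0.74, array([343., 200.]), array([ 0.4711, -0.2657,  0.083 ])), (0.44, array([188., 172.]), array([0.5522, 0.1289, 0.083 ]))]
slide_top wrist []
dish scene [(0.78, array([280., 281.]), array([ 0.5919, -0.147 ,  0.    ]))]
dish top [(0.82, array([293., 160.]), array([ 0.595 , -0.1434,  0.    ]))]
dish wrist []
tweezers scene [(0.71, array([242., 320.]), array([ 0.6194, -0.277 ,  0.    ]))]
tweezers top []
tweezers wrist []
tin scene [(0.53, array([285., 221.]), array([ 0.4539, -0.0187, -0.    ]))]
tin top [(0.67, array([245., 214.]), array([ 0.4512, -0.0092,  0.    ]))]
tin wrist []
```

View pics/scene0.png

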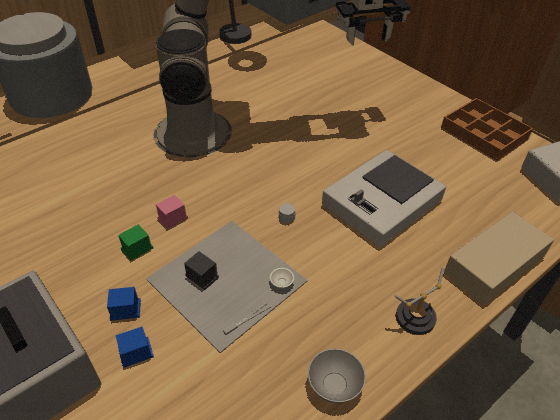

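View pics/top0.png

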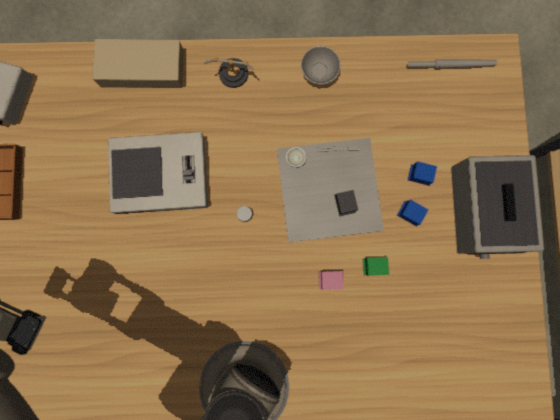

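The dark mould is on the board at scene (202,270) and top (346,203). Its blue, green and pink look-alikes are off the board. The heater is on the left, with its plate at top (137,174) and slide at (188,170). I'll go above the mould.

carry_out(commands=[[[-0.039,-0.041,0],0,1],[[-0.039,-0.041,0],0,1],[[-0.039,-0.041,0],0,1],[[-0.039,-0.041,0],0,1],[[-0.039,-0.041,0],0,1],[[-0.039,-0.041,0],0,1],[[-0.039,-0.041,0],0,1],[[-0.039,-0.041,0],0,1],[[-0.039,-0.041,0],0,1],[[-0.039,-0.041,0],0,1],[[-0.039,-0.041,0],0,1],[[-0.039,-0.041,0],0,1],[[-0.039,-0.041,0],0,1],[[-0.04,-0.041,0],0,1],[[0,0,0],0,1]])

```text
time: 3.38
tool_pos: [0.4744, -0.2805, 0.2427]
tool_rot: [-3.141, -0.0, 2.698]
contact_force: [-0.9, 1.0, -0.0]
opening: 0.0916
grip_force: 0.0
```

Run:
```python
from h import *
np.set_printoptions(precision=4,suppress=True)
s=robot.observe();print(s["tool_pos"],s["tool_rot"],s["qpos"])
p=shoot("wrist","w1.png")
for o in["mould","mould_mid","dish"]:
    print(o,[(round(d["p"],2),np.round(d["at"],0),atz(p,d["at"],{"mould":.004,"mould_mid":.029}.get(o,0))) for d in robot.tip_of(p,o)[:3]])
c,r=[int(v) for v in robot.find_in(p,"mould")[0]["at"]]
cr=p["pixels"][max(0,r-80):r+80,max(0,c-100):c+100]; print(c,r)
cv2.imwrite("pics/w1c.png",cv2.resize(cr[:,:,::-1],None,fx=4,fy=3.75 if 0 else 4)[:600])
```

```text
[ 0.4744 -0.2805  0.2427] [-3.1412 -0.0001  2.6982] [-0.6728  0.3909  1.4529 -0.0004  1.2978 -1.8001]
mould [(0.92, array([279., 176.]), array([ 0.4734, -0.2777,  0.004 ])), (0.89, array([161.,  81.]), array([ 0.3058, -0.3537,  0.004 ])), (0.85, array([148., 211.]), array([ 0.4402, -0.4483,  0.004 ]))]
mould_mid [(0.97, array([154.,  80.]), array([ 0.3063, -0.3535,  0.029 ])), (0.94, array([237.,   3.]), array([ 0.2728, -0.2326,  0.029 ])), (0.9, array([139., 221.]), array([ 0.4435, -0.4531,  0.029 ]))]
dish [(0.91, array([408., 226.]), array([ 0.6055, -0.1507,  0.    ]))]
234 13
```

View pics/w1.png

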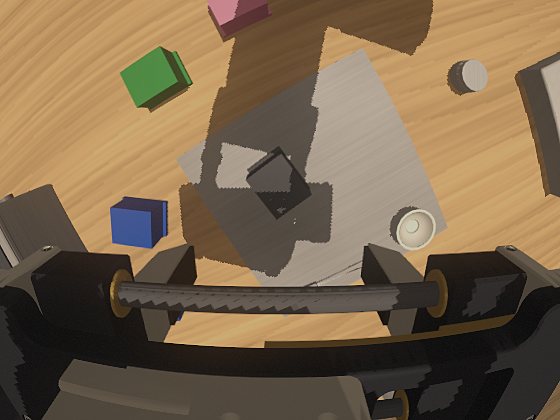

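The mould is in the middle of the wrist view, about (279,182), in the gripper's shadow. I need a brightened crop to get its yaw.

Run:
```python
import cv2,numpy as np
i=cv2.imread("pics/w1.png")[135:230,230:330].astype(float)
i=np.clip(255*(i/110)**0.5,0,255).astype(np.uint8)
cv2.imwrite("pics/w1d.png",cv2.resize(i,None,fx=6,fy=6,interpolation=cv2.INTER_CUBIC))
```

```text
(no output)
```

View pics/w1d.png

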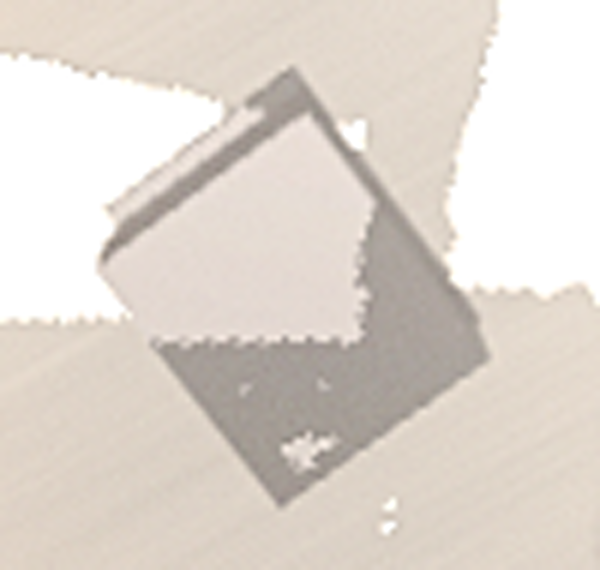

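Run:
```python
from h import *
np.set_printoptions(precision=4,suppress=True)
p=shoot("wrist")
c=[(230+x/6-.4,135+y/6-.4) for x,y in[(312,112),(100,262),(282,508),(488,355)]]
W=np.array([atz(p,k,.054) for k in c]);print(W,W.mean(0))
for a,b in((0,1),(1,2),(2,3),(3,0)): d=W[b]-W[a];print(np.linalg.norm(d),np.degrees(np.arctan2(d[1],d[0])))
L=np.array([atz(p,(230+x/6-.4,135+y/6-.4),.012) for x,y in[(295,67),(108,210)]]);print("lip",L)
top=shoot("top");sc=shoot("scene")
print(tri([(p,np.mean(c,0)),(top,(346,201))]))
# heater
for o in("plate","slide_top","heater","tin"):
    a=robot.tip_of(top,o);b=robot.tip_of(sc,o)
    print(o,[(round(d["p"],2),np.round(d["at"])) for d in a+b])
    if a and b: print(tri([(top,a[0]["at"]),(sc,b[0]["at"])]))
```

```text
[[ 0.4439 -0.2563  0.054 ]
 [ 0.4518 -0.3004  0.054 ]
 [ 0.5057 -0.291   0.054 ]
 [ 0.4955 -0.2464  0.054 ]] [ 0.4742 -0.2735  0.054 ]
0.04486705529636816 -79.82722872258574
0.05470394443280557 9.872138349360851
0.04579348963944071 102.81763136846364
0.052593361541492425 -169.18378680932886
lip [[ 0.4395 -0.2573  0.012 ]
 [ 0.4491 -0.3018  0.012 ]]
(array([ 0.4673, -0.271 ,  0.0889]), [np.float64(0.0010289671040590105), np.float64(0.001028967104059052)])
plate [(0.65, array([137., 174.])), (0.82, array([398., 180.]))]
(array([0.5589, 0.2741, 0.0438]), [np.float64(0.0024945276002213555), np.float64(0.0024945276002215967)])
slide_top [(0.44, array([184., 170.])), (0.52, array([358., 192.])), (0.39, array([203., 270.]))]
(array([0.5534, 0.1354, 0.0854]), [np.float64(0.00554444582666639), np.float64(0.005544445826666484)])
heater [(0.88, array([162., 178.])), (0.88, array([379., 205.]))]
(array([ 0.5576,  0.2185, -0.0126]), [np.float64(0.0005983155089144093), np.float64(0.0005983155089145133)])
tin [(0.71, array([242., 212.])), (0.53, array([283., 222.]))]
(array([ 0.4509, -0.0102, -0.0091]), [np.float64(0.00986832191112731), np.float64(0.009868321911127203)])
```

Yaw is about 10.8° and the mould centre is about (0.474, -0.2735). The tool can't tilt, so I'll tip the mould over its lip edge with a light grip that lets it pivot between the pads.

carry_out(commands=[[[0,0,0.02],-0.158,1],[[0,0,0.02],-0.158,1],[[0,0,0.02],-0.158,1],[[0,0,0.02],-0.158,1],[[-0.016,0.007,0.02],0,1],[[0,0,0.03],0,1],[[0,0,0.03],0,1],[[0,0,0.028],0,1],[[0,0,0],0,1],[[0,0,0],0,0],[[0,0,0],0,0],[[0,0,0],0,0],[[0,0,0],0,0],[[0,0,0],0,0],[[0,0,0],0,0]], newtons=8)

```text
time: 6.05
tool_pos: [0.4891, -0.268, 0.0564]
tool_rot: [-3.14, 0.001, -2.949]
contact_force: [0.9, -2.4, 4.7]
opening: 0.0464
grip_force: 8.0
```

Run:
```python
from h import *
s=robot.observe();print(s["qpos"],s["opening"],s["grip_force"])
p=shoot("wrist","w2.png");q=shoot("scene")
w=p["pixels"];z=cv2.resize(q["pixels"][200:340,130:330],(560,392))
cv2.imwrite("pics/c2.png",cv2.resize(np.vstack([w[:210],z])[:,:,::-1],(558,600)))
```

```text
[-6.38621302e-01  6.12209934e-01  1.65699153e+00 -2.27711211e-04
  8.70032177e-01 -2.40141168e+00] 0.046399488716555644 7.963619381189346
```

View pics/c2.png

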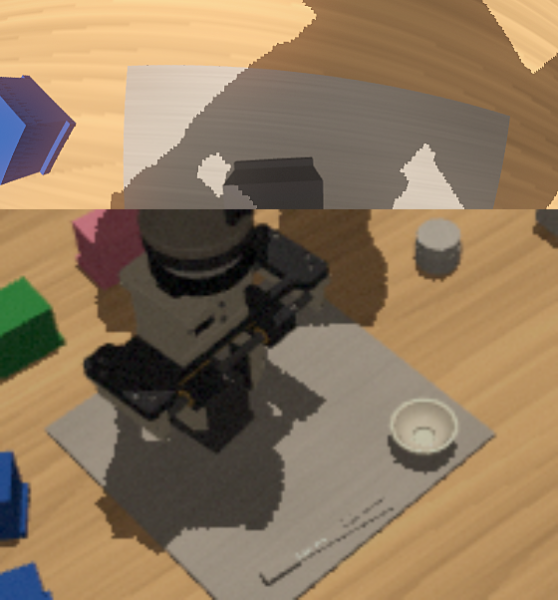

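The mould is gripped across its y faces (46.4 mm), and its lip edge shows at wrist (275,160). Starting the tip.

carry_out(commands=[[[-0.003,0,0.002],0,0],[[-0.004,0,0],0,0],[[-0.004,0,0],0,0],[[-0.004,0,0],0,0],[[0,0,0],0,0]])

```text
time: 6.78
tool_pos: [0.5027, -0.2643, 0.0538]
tool_rot: [3.141, -0.001, -2.949]
contact_force: [-2.3, -1.2, 4.3]
opening: 0.0461
grip_force: 8.0
```

```bash
cat > look.py <<'E'
import sys
from h import *
n=sys.argv[1]
s=robot.observe();print(s["tool_pos"],s["contact_force"],s["torque"],s["opening"],s["grip_force"])
p=shoot("wrist","w%s.png"%n);q=shoot("scene")
w=p["pixels"][:300];z=cv2.resize(q["pixels"][200:340,130:330],(560,392))
cv2.imwrite("pics/c%s.png"%n,cv2.resize(np.vstack([w,z])[:,:,::-1],(485,600)))
E
python3 look.py 3
```

```text
[ 0.50273441 -0.264313    0.05376118] [-2.31046176 -1.22857024  4.29347447] [-0.33641403  0.38677877 -0.02801518] 0.046147215158923935 7.997643960407004
```

```bash
cat > cmp.py <<'E'
import sys,cv2,numpy as np
a,b=[cv2.imread("pics/w%s.png"%k)[140:270,200:360] for k in sys.argv[1:3]]
i=np.hstack([a,b]).astype(float);i=np.clip(255*(i/130)**0.5,0,255).astype(np.uint8)
cv2.imwrite("pics/cmp%s.png"%sys.argv[2],cv2.resize(i,None,fx=2.5,fy=2.5))
E
python3 cmp.py 2 3
```

```text
(no output)
```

View pics/cmp3.png

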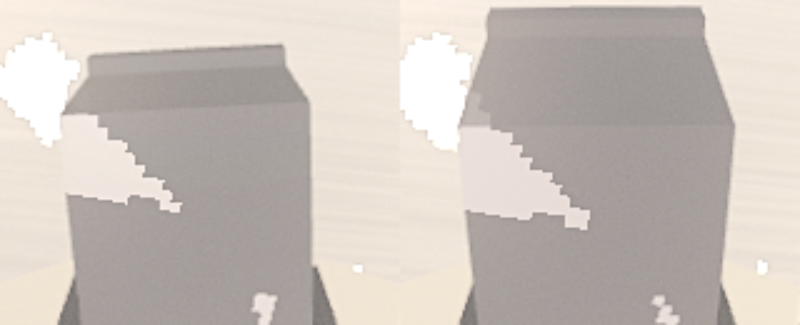

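The mould is pivoting: much more of its x face now shows. Continuing along the arc.

carry_out(commands=[[[-0.004,0,0.0005],0,0],[[-0.004,0,0.0005],0,0],[[-0.004,0,0.001],0,0],[[-0.004,0,0.001],0,0],[[-0.0035,0,0.0015],0,0],[[-0.0035,0,0.0015],0,0],[[-0.003,0,0.002],0,0],[[-0.003,0,0.002],0,0],[[0,0,0],0,0]])

```text
time: 8.0
tool_pos: [0.5318, -0.2585, 0.0434]
tool_rot: [3.141, 0.0, -2.949]
contact_force: [0.0, 1.5, -0.6]
opening: 0.0459
grip_force: 8.0
```

```bash
python3 look.py 4; python3 cmp.py 3 4
```

```text
[ 0.53184922 -0.25853436  0.04338306] [ 0.0067347   1.53917065 -0.64259653] [ 0.10569703  0.03460053 -0.04109317] 0.04593626779744824 7.99957309383899
```

View pics/cmp4.png

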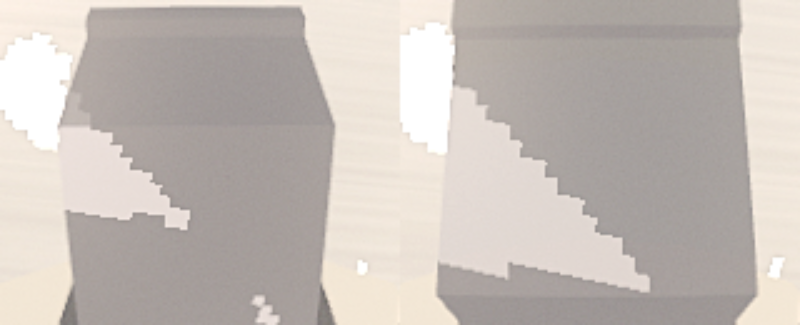

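The tilt is now about 60°, with the x face on top and the bottom's edge at the far side. Finishing the lay-down.

carry_out(commands=[[[-0.0028,0,0.0025],0,0],[[-0.0028,0,0.0025],0,0],[[-0.0025,0,0.003],0,0],[[-0.0022,0,0.003],0,0],[[-0.0018,0,0.003],0,0],[[-0.001,0,0.0025],0,0],[[-0.001,0,0.002],0,0],[[0,0,0],0,0]])

```text
time: 9.1
tool_pos: [0.5457, -0.2564, 0.0252]
tool_rot: [-3.141, 0.0, -2.949]
contact_force: [3.4, -0.2, 2.5]
opening: 0.0462
grip_force: 8.0
```

```bash
python3 look.py 5; python3 cmp.py 4 5
```

```text
[ 0.54572273 -0.25636412  0.02518781] [ 3.39119087 -0.15455838  2.49975772] [ 0.04868709 -0.29687678  0.01354693] 0.04615194588309333 7.9936208373328554
```

View pics/cmp5.png

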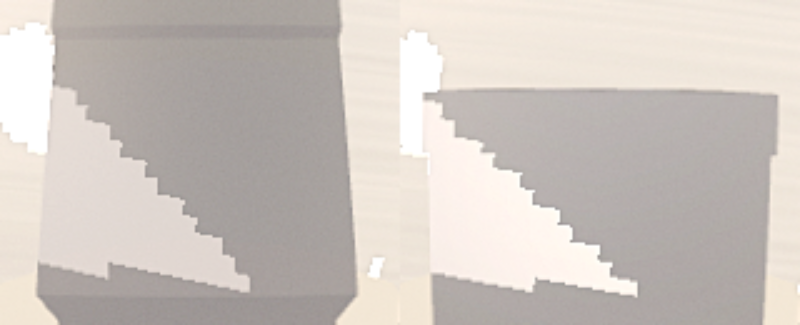

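It is laid on its x face with the mouth toward the robot. I'll release, take a free-standing look, then regrasp high near the closed-bottom end.

carry_out(commands=[[[0,0,0],0,1],[[0,0,0],0,1],[[0,0,0],0,1],[[0,0,-0.03],0,1],[[0,0,-0.05],0,1],[[0.03,0,-0.05],0,1],[[0.03,0,-0.05],0,1],[[0,0,0],0,1]])

```text
time: 10.2
tool_pos: [0.4867, -0.2691, 0.2096]
tool_rot: [-3.136, 0.005, -2.951]
contact_force: [-0.3, -0.5, -0.5]
opening: 0.092
grip_force: 0.0
```

Run:
```python
from h import *
np.set_printoptions(precision=4,suppress=True)
s=robot.observe();print(s["tool_pos"],s["tool_rot"])
p=shoot("wrist","w6.png");sc=shoot("scene","s6.png")
for o in("mould","mould_mid","tweezers","dish"):
  for q in(p,sc): print(o,[(round(d["p"],2),np.round(d["at"]),atz(q,d["at"],{"mould":.033,"mould_mid":.033}.get(o,.004))) for d in robot.tip_of(q,o)[:4]])
a=p["pixels"][60:270,130:410];b=sc["pixels"][210:350,140:320]
i=np.hstack([cv2.resize(a,(500,375)),cv2.resize(b,(300,233))[:233].copy() if 0 else cv2.resize(b,(300,375))]).astype(float)
cv2.imwrite("pics/c6.png",np.clip(255*(i/170)**0.6,0,255).astype(np.uint8)[:,:,::-1])
```

```text
[ 0.4867 -0.2691  0.2096] [-3.1357  0.005  -2.951 ]
mould [(0.96, array([351.,   0.]), array([ 0.284 , -0.2364,  0.033 ])), (0.96, array([ 99., 198.]), array([ 0.5333, -0.4674,  0.033 ])), (0.78, array([283., 209.]), array([ 0.5064, -0.2612,  0.033 ])), (0.78, array([126., 119.]), array([ 0.4417, -0.4401,  0.033 ]))]
mould [(0.89, array([134., 351.]), array([ 0.5626, -0.4959,  0.033 ])), (0.88, array([214., 273.]), array([ 0.5008, -0.2643,  0.033 ])), (0.65, array([136., 246.]), array([ 0.3231, -0.362 ,  0.033 ])), (0.57, array([125., 311.]), array([ 0.4674, -0.4659,  0.033 ]))]
mould_mid [(0.89, array([283., 229.]), array([ 0.5283, -0.2573,  0.033 ])), (0.83, array([ 88., 204.]), array([ 0.544 , -0.4825,  0.033 ])), (0.71, array([116., 119.]), array([ 0.4434, -0.4519,  0.033 ]))]
mould_mid [(0.8, array([120., 300.]), array([ 0.4353, -0.4616,  0.033 ])), (0.79, array([134., 239.]), array([ 0.3007, -0.354 ,  0.033 ])), (0.73, array([130., 344.]), array([ 0.5427, -0.4942,  0.033 ])), (0.58, array([222., 281.]), array([ 0.5305, -0.263 ,  0.033 ]))]
tweezers []
tweezers [(0.6, array([246., 317.]), array([ 0.6217, -0.267 ,  0.004 ]))]
dish []
dish [(0.83, array([281., 283.]), array([ 0.5993, -0.1511,  0.004 ]))]
```

View pics/c6.png

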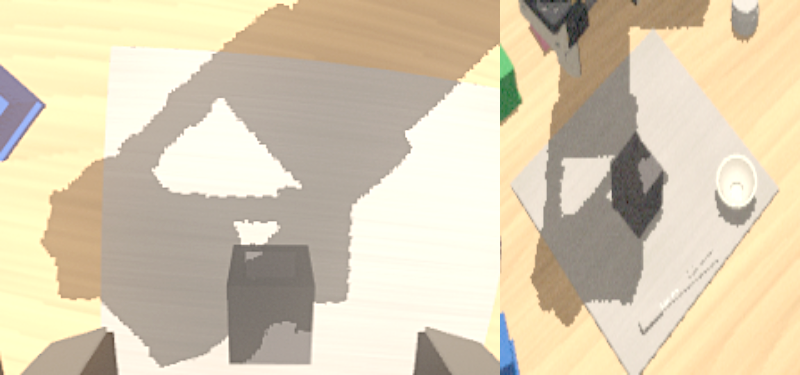

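The mould lies free on its x face with its mouth at (0.505,-0.262). I'll regrasp near its bottom end, carry it back clear of the tweezers and put it down.

carry_out(commands=[[[-0.0527,0.002,0],0,1],[[0,0,0.05],0,1],[[0,0,0.05],0,1],[[0,0,0.03],0,1],[[0,0,0.0205],0,1],[[0,0,0],0,0],[[0,0,0],0,0],[[0,0,0],0,0],[[0,0,0],0,0],[[0,0,0],0,0],[[0,0,-0.01],0,0],[[0,0,-0.01],0,0],[[0.02,0,0],0,0],[[0.02,0,0],0,0],[[0.02,0,0],0,0],[[0,0,0],0,0]], newtons=40)

```text
time: 12.7
tool_pos: [0.4782, -0.2672, 0.0753]
tool_rot: [3.141, -0.0, -2.951]
contact_force: [0.3, 0.4, -2.3]
opening: 0.0457
grip_force: 40.0
```

```bash
python3 look.py 7
python3 - <<'E'
from h import *
q=shoot("scene")
for o in("mould","mould_mid"):print(o,[(round(d["p"],2),np.round(d["at"])) for d in robot.tip_of(q,o)[:4]])
E
```

```text
[ 0.47815788 -0.26723494  0.07527451] [ 0.3058321   0.38167729 -2.25781082] [ 0.05180834 -0.01076075  0.02473507] 0.04574839226166827 39.96796488761902
mould [(0.79, array([127., 312.])), (0.77, array([136., 352.])), (0.72, array([177., 216.])), (0.7, array([137., 248.]))]
mould_mid [(0.85, array([204., 262.])), (0.79, array([123., 301.])), (0.78, array([132., 343.])), (0.53, array([280., 283.]))]
```

carry_out(commands=[[[0,0,0.01],0,0],[[0,0,0.008],0,0],[[0,0,0],0,0]])

```text
time: 13.32
tool_pos: [0.4788, -0.2668, 0.0559]
tool_rot: [3.141, -0.001, -2.949]
contact_force: [-0.1, -0.6, -2.5]
opening: 0.0453
grip_force: 40.0
```

carry_out(commands=[[[0,0,0.002],0,0],[[0,0,0.001],0,0],[[-0.004,0,0],0,0],[[-0.004,0,0],0,0],[[-0.004,0,0],0,0],[[-0.004,0,0],0,0],[[0,0,0],0,0]], newtons=8)

```text
time: 14.2
tool_pos: [0.4952, -0.264, 0.0538]
tool_rot: [-3.141, 0.001, -2.949]
contact_force: [-0.5, 0.5, 3.1]
opening: 0.0463
grip_force: 8.0
```

```bash
python3 look.py 8;  python3 - <<'E'
import cv2,numpy as np
for k in(7,8):
    i=cv2.imread("pics/w%d.png"%k)[100:300,180:380].mean(2); print(k,i[::6,100].astype(int))
E
```

```text
[ 0.49516394 -0.26398983  0.05375325] [-0.47966667  0.4747773   3.07458819] [ 0.20813928  0.17935295 -0.05153859] 0.04626850409001121 8.000121228396893
7 [111 112 108 108 107 106 109 109 108 105 106 104 105  50  54  53  54  52
  53  45  48 103  61  51  50  49  48  49  50  50  51  50  56  63]
8 [113 113 110 109 109 109 109 106 107 106  49  53  53  53  53  51  51  51
  51  48  50  47  47  42  49  49  50  50  50  50  51  50  57  64]
```

carry_out(commands=[[[-0.004,0,0.0005],0,0],[[-0.004,0,0.0005],0,0],[[-0.004,0,0.001],0,0],[[-0.004,0,0.001],0,0],[[-0.0038,0,0.0018],0,0],[[-0.0038,0,0.0018],0,0],[[-0.0034,0,0.0024],0,0],[[-0.0034,0,0.0024],0,0],[[0,0,0],0,0]])

```text
time: 15.42
tool_pos: [0.5251, -0.2581, 0.0421]
tool_rot: [-3.142, 0.001, -2.949]
contact_force: [0.7, 1.3, -0.3]
opening: 0.0461
grip_force: 8.0
```

```bash
python3 look.py 9;  python3 - <<'E'
from h import *
i=cv2.imread("pics/w9.png")[100:300,180:380].mean(2); print(i[::6,100].astype(int))
q=shoot("scene");p=shoot("wrist")
for o in("mould","mould_mid"):
  for w in(q,p):print(o,[(round(d["p"],2),np.round(d["at"]),np.round(atz(w,d["at"],.04),3)) for d in robot.tip_of(w,o)[:5]])
E
```

```text
[ 0.52505338 -0.25806919  0.04207093] [ 0.71474136  1.31861079 -0.27345114] [ 0.14847997 -0.15010407 -0.01352368] 0.046065104315451286 8.000009168463293
[113 114 109 111 113 110 111 109  55  56  56  53  47  46  48  46  45  54
  53  52  52  53  51  53  54  53  55  55  56  58  57  54  56  64]
mould [(0.9, array([173., 220.]), array([ 0.312, -0.253,  0.04 ])), (0.75, array([135., 248.]), array([ 0.332, -0.368,  0.04 ])), (0.74, array([126., 310.]), array([ 0.472, -0.464,  0.04 ])), (0.62, array([134., 353.]), array([ 0.569, -0.499,  0.04 ]))]
mould [(0.96, array([23., 73.]), array([ 0.444, -0.414,  0.04 ])), (0.64, array([278., 214.]), array([ 0.495, -0.264,  0.04 ]))]
mould_mid [(0.89, array([125., 304.]), array([ 0.455, -0.459,  0.04 ])), (0.89, array([170., 215.]), array([ 0.291, -0.249,  0.04 ])), (0.84, array([137., 243.]), array([ 0.322, -0.357,  0.04 ])), (0.78, array([133., 343.]), array([ 0.549, -0.49 ,  0.04 ])), (0.46, array([282., 219.]), array([ 0.475, -0.045,  0.04 ]))]
mould_mid [(0.95, array([278., 228.]), array([ 0.502, -0.263,  0.04 ]))]
```

carry_out(commands=[[[-0.0028,0,0.0025],0,0],[[-0.0028,0,0.0025],0,0],[[-0.0025,0,0.003],0,0],[[-0.0022,0,0.003],0,0],[[-0.0018,0,0.003],0,0],[[-0.001,0,0.0025],0,0],[[-0.0005,0,0.001],0,0],[[0,0,0],0,0]])

```text
time: 16.82
tool_pos: [0.5383, -0.2557, 0.0249]
tool_rot: [-3.141, 0.001, -2.949]
contact_force: [3.2, 0.3, 1.5]
opening: 0.046
grip_force: 8.0
```

carry_out(commands=[[[0,0,0],0,1],[[0,0,0],0,1],[[0,0,0],0,1],[[0,0,-0.03],0,1],[[0,0,-0.05],0,1],[[0.03,0,-0.05],0,1],[[0.03,0,-0.05],0,1],[[0,0,0],0,1]])

```text
time: 17.82
tool_pos: [0.4791, -0.2686, 0.2091]
tool_rot: [-3.136, 0.005, -2.951]
contact_force: [-1.0, -0.1, -0.8]
opening: 0.092
grip_force: 0.0
```

Run:
```python
from h import *
np.set_printoptions(precision=4,suppress=True)
s=robot.observe();print(s["tool_pos"],s["tool_rot"])
p=shoot("wrist","w10.png");sc=shoot("scene","s10.png");t=shoot("top","t10.png")
for o in("mould","mould_mid"):
  for q in(p,sc,t): print(o,[(round(d["p"],2),np.round(d["at"]),atz(q,d["at"],{"mould":.054,"mould_mid":.029}.get(o,.004))) for d in robot.tip_of(q,o)[:5]])
f=lambda i:np.clip(255*(i.astype(float)/150)**0.6,0,255).astype(np.uint8)[:,:,::-1]
# left: mould close-up x4.5 (crop origin 220,150); right top: scene mould x4 (170,220); right bottom: top-camera heater x3 (100,125)
L=cv2.resize(f(p["pixels"][150:280,220:325]),None,fx=4.5,fy=4.5)[:585]
R1=cv2.resize(f(sc["pixels"][220:300,170:250]),None,fx=3.5,fy=3.5)
R2=cv2.resize(t["pixels"][125:222,100:210,::-1],None,fx=2.9,fy=2.9)
c=np.zeros((600,800,3),np.uint8);c[:L.shape[0],:L.shape[1]]=L
c[:280,478:758]=R1;c[285:285+R2.shape[0],478:478+R2.shape[1]]=R2
cv2.imwrite("pics/c10.png",c);print(L.shape,R2.shape)
```

```text
[ 0.4791 -0.2686  0.2091] [-3.1356  0.005  -2.951 ]
mould [(0.86, array([233.,  15.]), array([ 0.3223, -0.3413,  0.054 ])), (0.72, array([100., 205.]), array([ 0.5252, -0.4529,  0.054 ])), (0.71, array([350.,   6.]), array([ 0.2919, -0.2387,  0.054 ])), (0.64, array([282., 232.]), array([ 0.5159, -0.2589,  0.054 ])), (0.64, array([125., 126.]), array([ 0.439 , -0.4286,  0.054 ]))]
mould [(0.91, array([133., 354.]), array([ 0.5787, -0.5029,  0.054 ])), (0.8, array([126., 311.]), array([ 0.4829, -0.4683,  0.054 ])), (0.49, array([174., 220.]), array([ 0.3261, -0.2557,  0.054 ]))]
mould [(0.96, array([407., 215.]), array([ 0.4319, -0.4351,  0.054 ])), (0.9, array([376., 266.]), array([ 0.3031, -0.3463,  0.054 ])), (0.8, array([422., 177.]), array([ 0.5313, -0.4814,  0.054 ])), (0.62, array([339., 184.]), array([ 0.5184, -0.2611,  0.054 ]))]
mould_mid [(0.97, array([ 88., 210.]), array([ 0.5458, -0.4844,  0.029 ])), (0.68, array([112., 124.]), array([ 0.4421, -0.457 ,  0.029 ])), (0.62, array([280., 227.]), array([ 0.5207, -0.2596,  0.029 ])), (0.61, array([227.,   6.]), array([ 0.3061, -0.3542,  0.029 ])), (0.56, array([481., 206.]), array([ 0.4521, -0.0312,  0.029 ]))]
mould_mid [(0.92, array([134., 344.]), array([ 0.5459, -0.4883,  0.029 ])), (0.88, array([122., 299.]), array([ 0.434 , -0.4552,  0.029 ])), (0.67, array([134., 241.]), array([ 0.3025, -0.3556,  0.029 ])), (0.63, array([222., 279.]), array([ 0.5237, -0.258 ,  0.029 ])), (0.55, array([171., 216.]), array([ 0.2855, -0.2444,  0.029 ]))]
mould_mid [(0.72, array([411., 212.]), array([ 0.4422, -0.452 ,  0.029 ])), (0.61, array([376., 268.]), array([ 0.2979, -0.3514,  0.029 ])), (0.53, array([424., 177.]), array([ 0.5355, -0.4919,  0.029 ])), (0.51, array([335., 186.]), array([ 0.5172, -0.2527,  0.029 ]))]
(585, 472, 3) (281, 319, 3)
```

View pics/c10.png

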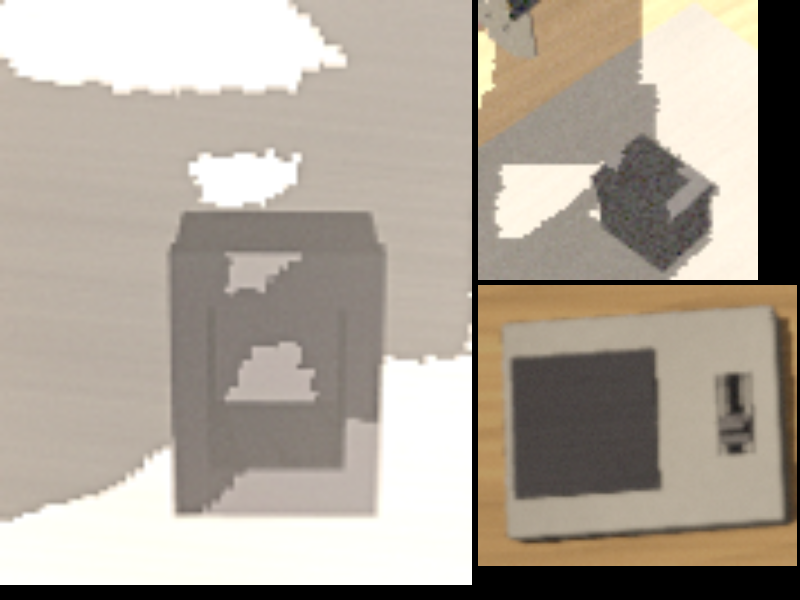

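The mould stands mouth-up with its cavity open, and the rim is at crop x172–382, y248–515. The heater's plate corners and slide slot also show in the top view. Computing poses.

Run:
```python
from h import *
np.set_printoptions(precision=4,suppress=True)
p=shoot("wrist");t=shoot("top")
def rep(W,n):
    W=np.array(W);print(n,W[:,:2].tolist(),"c",W.mean(0))
    for a in range(4): d=W[(a+1)%4]-W[a];print("  ",round(np.linalg.norm(d),4),round(np.degrees(np.arctan2(d[1],d[0])),1))
rep([atz(p,(220+x/4.5-.4,150+y/4.5-.4),.054) for x,y in[(172,248),(382,248),(378,515),(176,515)]],"rim")
f=lambda x,y:(100+(x-478)/2.9-.3,125+(y-285)/2.9-.3)
rep([atz(t,f(*c),.06) for c in[(513,358),(656,350),(660,489),(516,498)]],"plate")
rep([atz(t,f(*c),.054) for c in[(503,325),(772,307),(785,522),(510,538)]],"deck")
rep([atz(t,f(*c),.054) for c in[(716,373),(750,373),(754,453),(720,453)]],"slot")
rep([atz(t,f(*c),.083) for c in[(716,425),(750,425),(754,440),(720,440)]],"fin?")
```

```text
rim [[0.49044294982821596, -0.2835659707169035], [0.48218306523058774, -0.24099635686249193], [0.5421469087212735, -0.2285602593636706], [0.5505744484009534, -0.27231450452472483]] c [ 0.5163 -0.2564  0.054 ]
   0.0434 101.0
   0.0612 11.7
   0.0446 -79.1
   0.0612 -169.4
plate [[0.6215270659494558, 0.3344765224687485], [0.6259763659770061, 0.20512369640298828], [0.4983859330059023, 0.20060230874659923], [0.4932992531221209, 0.32915198604955015]] c [0.5598 0.2673 0.06  ]
   0.1294 -88.0
   0.1277 -178.0
   0.1287 92.3
   0.1283 2.4
deck [[0.6540550767483524, 0.34627807230140545], [0.6653683545529518, 0.10071735127026572], [0.4666549490720608, 0.08972461585668821], [0.45809880174191403, 0.3357992092133618]] c [0.561  0.2181 0.054 ]
   0.2458 -87.4
   0.199 -176.8
   0.2462 92.0
   0.1962 3.1
slot [[0.6047679667966914, 0.1518563917057394], [0.6040534251194233, 0.12093766890159564], [0.530122512329106, 0.11742506139354346], [0.5308443212461734, 0.14811179692570642]] c [0.5674 0.1346 0.054 ]
   0.0309 -91.3
   0.074 -177.3
   0.0307 88.7
   0.074 2.9
fin? [[0.5511061488597538, 0.14613462228809032], [0.550403504267246, 0.11607949476317696], [0.5368447733802748, 0.11256583818009165], [0.5375487586215328, 0.14257961499171334]] c [0.544  0.1293 0.083 ]
   0.0301 -91.3
   0.014 -165.5
   0.03 88.7
   0.014 14.7
```

carry_out(commands=[[[-0.039,0.002,0],0,1],[[0,0,0.05],0,1],[[0,0,0.05],0,1],[[0,0,0.05],0,1],[[0,0,0.02],0,1],[[0,0,0],0,0],[[0,0,0],0,0],[[0,0,0],0,0],[[0,0,0],0,0],[[0,0,0],0,0],[[0,0,-0.02],0,0],[[0,0,-0.05],0,0],[[0,0,-0.05],0,0],[[0,0,0],0,0]], newtons=30)

```text
time: 20.12
tool_pos: [0.5187, -0.2588, 0.1589]
tool_rot: [-3.136, 0.006, -2.949]
contact_force: [-0.3, -0.5, -2.8]
opening: 0.0459
grip_force: 30.0
```

carry_out(commands=[[[-0.014,0.0506,0],0,0],[[-0.014,0.0506,0],0,0],[[-0.014,0.0506,0],0,0],[[-0.014,0.0506,0],0,0],[[-0.014,0.0506,0],0,0],[[-0.014,0.0506,0],0,0],[[-0.014,0.0506,0],0,0],[[-0.014,0.0506,0],0,0],[[-0.014,0.0506,0],0,0],[[-0.014,0.0506,0],0,0],[[0,0,0],0.147,0],[[0,0,0],0,0],[[0,0,0],0,0]])

```text
time: 21.75
tool_pos: [0.5573, 0.265, 0.1538]
tool_rot: [-3.141, -0.002, -3.094]
contact_force: [0.5, -0.1, -1.8]
opening: 0.0457
grip_force: 30.0
```

Run:
```python
from h import *
np.set_printoptions(precision=4,suppress=True)
s=robot.observe();print(s["tool_pos"],s["tool_rot"],s["opening"],s["grip_force"])
p=shoot("wrist","w11.png");sc=shoot("scene","s11.png");t=shoot("top","t11.png")
for o,z in(("mould",.17),("mould_mid",.145),("slide_top",.083),("plate",.06),("heater",0)):
  for q in(p,sc,t): print(o,[(round(d["p"],2),np.round(d["at"]),atz(q,d["at"],z)) for d in robot.tip_of(q,o)[:4] if atz(q,d["at"],z)[1]>.05])
# grey profile of wrist image for the plate edges
g=p["pixels"].mean(2)
```

```text
[0.5573 0.265  0.1538] [-3.141  -0.0019 -3.0945] 0.045717052651501944 29.999439418315887
mould [(0.96, array([278., 297.]), array([0.5605, 0.2656, 0.17  ]))]
mould []
mould []
mould_mid [(0.78, array([278., 272.]), array([0.5607, 0.2655, 0.145 ]))]
mould_mid []
mould_mid [(0.43, array([127., 165.]), array([0.5632, 0.2683, 0.145 ]))]
slide_top [(0.86, array([107., 210.]), array([0.5524, 0.1369, 0.083 ]))]
slide_top [(0.65, array([358., 191.]), array([0.5489, 0.134 , 0.083 ]))]
slide_top [(0.64, array([184., 170.]), array([0.5596, 0.1415, 0.083 ]))]
plate []
plate [(0.78, array([394., 181.]), array([0.563 , 0.2504, 0.06  ]))]
plate [(0.78, array([135., 170.]), array([0.567 , 0.2717, 0.06  ]))]
heater [(0.86, array([230., 201.]), array([0.5643, 0.2205, 0.    ]))]
heater [(0.9, array([378., 202.]), array([0.556 , 0.2138, 0.    ]))]
heater [(0.65, array([162., 176.]), array([0.5612, 0.2149, 0.    ])), (0.15, array([185., 171.]), array([0.5723, 0.1534, 0.    ]))]
```

Run:
```python
from h import *
np.set_printoptions(precision=4,suppress=True,linewidth=150)
p=shoot("wrist");M=p["M"];Ti=np.linalg.inv(M);print("cam",M[:3,3])
def proj(X):
    c=Ti[:3,:3]@np.array(X)+Ti[:3,3];a=np.array([c[0],-c[1]]);th=np.arctan2(np.hypot(*a),-c[2]);a=a/np.hypot(*a)*th
    return [p["cx"]+p["fx"]*a[0],p["cy"]+p["fy"]*a[1]]
print("rim -x edge exp",proj([.5573-.031,.265,.169]),"+x",proj([.5573+.031,.265,.169]))
g=p["pixels"].mean(2)
for c in(240,278,316): print(c,[int(v) for v in g[100:400:5,c-1:c+2].mean(1)])
for r in(120,160,180): print("row",r,[int(v) for v in g[r-1:r+2,60:560:8].mean(0)])
pl=[proj([x,y,.06]) for x,y in[(.494,.329),(.498,.2006),(.626,.205),(.6215,.3345)]];print(np.round(pl))
```

```text
cam [0.4826 0.2631 0.2951]
rim -x edge exp [np.float64(278.2777288514696), np.float64(222.40520960672578)] +x [np.float64(272.6997260235145), np.float64(340.65896206558074)]
240 [214, 215, 214, 218, 150, 118, 116, 112, 70, 69, 66, 65, 63, 62, 60, 59, 57, 55, 55, 53, 53, 52, 43, 42, 41, 42, 40, 47, 45, 46, 45, 45, 45, 44, 45, 45, 44, 45, 50, 50, 54, 54, 52, 44, 44, 44, 43, 44, 56, 67, 27, 27, 28, 27, 26, 26, 92, 93, 93, 93]
278 [212, 213, 213, 212, 211, 213, 214, 158, 109, 112, 105, 107, 107, 107, 103, 104, 100, 103, 52, 50, 51, 49, 39, 40, 38, 38, 38, 44, 44, 43, 44, 43, 43, 44, 43, 44, 44, 43, 51, 49, 54, 54, 53, 36, 37, 37, 38, 43, 44, 66, 25, 28, 27, 26, 25, 30, 92, 92, 92, 92]
316 [213, 212, 212, 214, 213, 212, 212, 203, 113, 113, 107, 110, 110, 109, 107, 106, 103, 67, 57, 53, 54, 53, 43, 43, 42, 40, 42, 100, 98, 47, 46, 45, 46, 46, 46, 44, 45, 45, 51, 51, 55, 54, 53, 43, 44, 44, 44, 44, 55, 67, 27, 24, 25, 26, 25, 26, 92, 93, 93, 92]
row 120 [172, 171, 169, 117, 118, 117, 116, 116, 116, 116, 118, 119, 119, 175, 211, 214, 213, 214, 140, 120, 120, 119, 121, 215, 213, 213, 215, 211
[... 165 characters left out ...]
, 173, 178]
row 160 [178, 177, 177, 207, 222, 120, 120, 120, 215, 210, 212, 212, 211, 213, 213, 212, 213, 189, 110, 108, 106, 66, 63, 63, 67, 105, 104, 107, 107, 108, 108, 109, 110, 110, 111, 113, 114, 115, 115, 211, 187, 183, 182, 181, 180, 179, 179, 179, 179, 178, 178, 177, 177, 178, 178, 178, 177, 177, 176, 175, 175, 175, 57]
row 180 [181, 181, 181, 195, 209, 211, 126, 67, 64, 216, 212, 212, 214, 211, 212, 212, 213, 218, 106, 105, 103, 106, 58, 56, 55, 54, 101, 101, 101, 102, 102, 102, 104, 105, 105, 106, 107, 109, 110, 211, 184, 184, 184, 185, 186, 186, 187, 187, 186, 186, 185, 185, 185, 185, 184, 184, 183, 182, 180, 177, 175, 180, 60]
[[367. 135.]
 [192. 133.]
 [203. 288.]
 [355. 289.]]
```

Run:
```python
from h import *
np.set_printoptions(precision=4,suppress=True,linewidth=150)
p=shoot("wrist");M=p["M"];Ti=np.linalg.inv(M);s=robot.observe();X0=s["tool_pos"]
def proj(X):
    c=Ti[:3,:3]@np.array(X)+Ti[:3,3];a=np.array([c[0],-c[1]]);th=np.arctan2(np.hypot(*a),-c[2]);a=a/np.hypot(*a)*th
    return p["cy"]+p["fy"]*a[1]
for d in(-.003,0,.003):
    print(d,[(n,round(proj([X0[0]+d+x,.265,X0[2]+.015+z]))) for n,x,z in[("bot",-.027,-.05),("blk/lip",-.027,-.008),("liplow",-.031,-.008),("rim",-.031,0),("in-",-.019,0),("floor-",-.019,-.04),("floor+",.019,-.04),("in+",.019,0),("rim+",.031,0)]])
g=p["pixels"].mean(2)
print([(r,int(g[r,270:287].mean())) for r in range(180,360,2)])
E0=[]
for c in(250,278,316,340):
    k=np.argmax(-np.diff(g[110:170,c].astype(float)));print("front",c,110+k,atz(p,(c,110.5+k),.06))
for r in(150,160,170,180):
    L=g[r,180:225];R=g[r,340:390];k=np.argmax(-np.diff(L));m=np.argmax(np.diff(R));print(r,180+k,340+m,atz(p,(180.5+k,r),.06),atz(p,(340.5+m,r),.06))
```

```text
-0.003 [('bot', 196), ('blk/lip', 220), ('liplow', 211), ('rim', 217), ('in-', 244), ('floor-', 215), ('floor+', 278), ('in+', 318), ('rim+', 338)]
0 [('bot', 201), ('blk/lip', 227), ('liplow', 218), ('rim', 224), ('in-', 251), ('floor-', 220), ('floor+', 282), ('in+', 323), ('rim+', 342)]
0.003 [('bot', 206), ('blk/lip', 233), ('liplow', 224), ('rim', 231), ('in-', 257), ('floor-', 226), ('floor+', 287), ('in+', 328), ('rim+', 347)]
[(180, 100), (182, 100), (184, 102), (186, 102), (188, 82), (190, 52), (192, 52), (194, 50), (196, 50), (198, 49), (200, 51), (202, 50), (204, 50), (206, 49), (208, 45), (210, 40), (212, 39), (214, 39), (216, 39), (218, 39), (220, 38), (222, 39), (224, 38), (226, 38), (228, 38), (230, 38), (232, 37), (234, 41), (236, 44), (238, 44), (240, 44), (242, 44), (244, 44), (246, 43), (248, 44), (250, 43), (252, 44), (254, 44), (256, 44), (258, 43), (260, 44), (262, 44), (264, 43), (266, 44), (268, 44), (270, 44), (272, 44), (274, 43), (276, 43), (278, 43), (280, 44), (282, 44), (284, 43), (286, 43), (288, 44), (290, 50), (292, 47), (294, 52), (296, 51), (298, 52), (300, 54), (302, 54), (304, 54), (306, 53), (308, 52), (310, 53), (312, 52), (314, 40), (316, 37), (318, 37), (320, 37), (322, 37), (324, 38), (326, 37), (328, 37), (330, 37), (332, 38), (334, 43), (336, 43), (338, 43), (340, 45), (342, 67), (344, 65), (346, 67), (348, 19), (350, 26), (352, 26), (354, 25), (356, 26), (358, 25)]
front 250 135 [0.499  0.2433 0.06  ]
front 278 135 [0.4983 0.2635 0.06  ]
front 316 135 [0.4968 0.2909 0.06  ]
front 340 135 [0.4956 0.3085 0.06  ]
150 196 370 [0.5106 0.2038 0.06  ] [0.5046 0.3325 0.06  ]
160 196 369 [0.5181 0.2038 0.06  ] [0.5122 0.3325 0.06  ]
170 197 369 [0.5257 0.2045 0.06  ] [0.5197 0.3332 0.06  ]
180 197 368 [0.5333 0.2044 0.06  ] [0.5275 0.3333 0.06  ]
```

carry_out(commands=[[[-0.0012,0.0045,0.015],0,0],[[0,0,0.015],0,0],[[0,0,0.012],0,0],[[0,0,0.008],0,0],[[0,0,0.004],0,0],[[0,0,0],0,0],[[0,0,0],0,0]])

```text
time: 23.62
tool_pos: [0.559, 0.2704, 0.1014]
tool_rot: [3.141, 0.001, -3.096]
contact_force: [-0.1, -0.6, -3.2]
opening: 0.046
grip_force: 30.0
```

carry_out(commands=[[[0,0,0.002],0,0],[[0,0,0.002],0,0],[[0,0,0.001],0,0],[[0,0,0],0,0]])

```text
time: 24.12
tool_pos: [0.5586, 0.2703, 0.0957]
tool_rot: [3.142, -0.0, -3.096]
contact_force: [0.2, -0.6, -2.1]
opening: 0.046
grip_force: 30.0
```

carry_out(commands=[[[0,0,0.001],0,0],[[0,0,0.001],0,0],[[0,0,0],0,0]])

```text
time: 24.5
tool_pos: [0.5586, 0.2703, 0.0937]
tool_rot: [3.142, -0.0, -3.096]
contact_force: [0.2, 0.2, -3.1]
opening: 0.0458
grip_force: 30.0
```

carry_out(commands=[[[0,0,0.001],0,0],[[0,0,0.001],0,0],[[0,0,0],0,0]])

```text
time: 24.88
tool_pos: [0.5586, 0.2703, 0.0917]
tool_rot: [3.142, -0.0, -3.096]
contact_force: [0.2, -0.2, -1.9]
opening: 0.046
grip_force: 30.0
```

carry_out(commands=[[[0,0,0.001],0,0],[[0,0,0.001],0,0],[[0,0,0],0,0]])

```text
time: 25.25
tool_pos: [0.5587, 0.2704, 0.0915]
tool_rot: [3.141, 0.001, -3.096]
contact_force: [-4.9, -1.8, 8.6]
opening: 0.046
grip_force: 30.0
```

Contact with the plate. I'll ease off, let go, rise and check.

carry_out(commands=[[[0,0,-0.0015],0,0],[[0,0,0],0,1],[[0,0,0],0,1],[[0,0,0],0,1],[[0,0,-0.03],0,1],[[0,0,-0.05],0,1],[[0.02,0,-0.05],0,1],[[0.02,0,0],0,1],[[0,0,0],0,1],[[0,0,0],0,1]])

```text
time: 26.5
tool_pos: [0.5191, 0.2684, 0.2208]
tool_rot: [-3.141, -0.0, -3.096]
contact_force: [-0.0, -0.6, -0.6]
opening: 0.0916
grip_force: 0.0
```

```bash
cat > chk.py <<'E'
from h import *
np.set_printoptions(precision=4,suppress=True,linewidth=160)
s=robot.observe();print(s["tool_pos"],s["tool_rot"])
p=shoot("wrist","w12.png");sc=shoot("scene");t=shoot("top")
for o,z in(("mould",.11),("mould_mid",.085),("slide_top",.083),("plate",.06),("heater",0),("dish",.004),("tin",0)):
  print(o,[(n,round(d["p"],2),np.round(d["at"]),atz(q,d["at"],z)) for n,q in(("w",p),("s",sc),("t",t)) for d in robot.tip_of(q,o)[:4] if atz(q,d["at"],z)[1]>-.2])
M=p["M"];Ti=np.linalg.inv(M)
g=p["pixels"].mean(2).astype(np.uint8)
# dark, plate + mould mask: find plate edges
m=(p["pixels"].max(2)<140).astype(np.uint8)
c0=[int(v) for v in robot.tip_of(p,"mould_mid")[0]["at"]];print(c0)
for r in range(c0[1]-90,c0[1]+100,12): print(r,[int(v) for v in g[r,c0[0]-120:c0[0]+121:6]])
E
python3 chk.py
```

```text
[0.5191 0.2684 0.2208] [-3.1414 -0.0004 -3.0964]
mould [('w', 0.57, array([279., 253.]), array([0.5587, 0.2713, 0.11  ])), ('w', 0.33, array([138., 225.]), array([0.5399, 0.1465, 0.11  ])), ('s', 0.76, array([403., 163.]), array([0.5657, 0.271 , 0.11  ]))]
mould_mid [('w', 0.89, array([280., 244.]), array([0.5603, 0.2728, 0.085 ])), ('s', 0.64, array([399., 169.]), array([0.5581, 0.269 , 0.085 ]))]
slide_top [('w', 0.84, array([139., 226.]), array([0.5508, 0.1347, 0.083 ])), ('s', 0.54, array([360., 193.]), array([0.5555, 0.1321, 0.083 ])), ('t', 0.64, array([189., 172.]), array([0.5519, 0.1271, 0.083 ]))]
plate [('w', 0.63, array([  2., 230.]), array([ 0.5807, -0.0967,  0.06  ])), ('s', 0.97, array([399., 179.]), array([0.568 , 0.2657, 0.06  ])), ('t', 0.92, array([136., 173.]), array([0.5577, 0.2708, 0.06  ]))]
heater [('w', 0.83, array([236., 215.]), array([0.562 , 0.2211, 0.    ])), ('s', 0.83, array([379., 199.]), array([0.5485, 0.2253, 0.    ])), ('t', 0.58, array([160., 173.]), array([0.568 , 0.2229, 0.    ]))]
dish [('w', 0.88, array([  8., 229.]), array([ 0.6029, -0.1479,  0
[... 2684 characters left out ...]
50, 52, 52, 49, 51, 50, 49, 49, 49, 49, 48, 47, 48, 47, 48, 50, 47, 49, 49, 50, 50, 48, 88, 89, 89, 90, 90, 93, 94, 95, 94]
309 [50, 42, 50, 49, 48, 49, 51, 50, 52, 52, 53, 52, 52, 51, 52, 50, 50, 51, 49, 50, 51, 49, 49, 48, 48, 47, 49, 48, 51, 48, 49, 49, 47, 48, 97, 94, 96, 96, 73, 37, 59]
321 [72, 74, 35, 153, 150, 153, 159, 164, 164, 163, 161, 159, 158, 157, 158, 157, 158, 159, 158, 157, 157, 156, 155, 155, 153, 152, 150, 149, 156, 159, 159, 159, 159, 158, 158, 158, 159, 8, 52, 70, 71]
333 [73, 65, 152, 152, 155, 156, 158, 160, 161, 162, 163, 163, 161, 159, 164, 163, 162, 162, 166, 166, 165, 166, 166, 167, 166, 166, 166, 165, 164, 163, 162, 160, 159, 156, 154, 152, 151, 148, 151, 72, 72]
```

Run:
```python
from h import *
np.set_printoptions(precision=4,suppress=True,linewidth=160)
p=shoot("wrist");g=cv2.GaussianBlur(p["pixels"].mean(2),(3,3),0)
def big(v,o): d=np.abs(np.diff(v));k=int(np.argmax(d));return o+k+.5
L=np.array([atz(p,(big(g[r,195:230],195),r),.06)[:2] for r in range(185,262,8)])
Rr=np.array([atz(p,(big(g[r,325:350],325),r),.06)[:2] for r in range(185,262,8)])
F=np.array([atz(p,(c,big(g[160:182,c],160)),.06)[:2] for c in(235,238,300,308,315,325)])
B=np.array([atz(p,(c,big(g[262:290,c],262)),.06)[:2] for c in(225,232,238,243,248)])
print(L,Rr,F,B,sep="\n")
print("cols", [(r,big(g[r,240:275],240),big(g[r,285:315],285)) for r in range(206,282,4)])
for c in(262,270,292,298): print(c,[int(v) for v in g[195:290:2,c]])
M=p["M"];Ti=np.linalg.inv(M)
def proj(X):
    c=Ti[:3,:3]@np.array(X)+Ti[:3,3];a=np.array([c[0],-c[1]]);th=np.arctan2(np.hypot(*a),-c[2]);a=a/np.hypot(*a)*th
    return np.round([p["cx"]+p["fx"]*a[0],p["cy"]+p["fy"]*a[1]],1)
for n,x,y,z in[("rim--",-.031,-.023,.11),("rim-+",-.031,.023,.11),("rim+-",.031,-.023,.11),("rim++",.031,.023,.11),("bot--",-.027,-.023,.06),("in--",-.019,-.015,.11),("in++",.019,.015,.11),("in+-",.019,-.015,.11)]: print(n,proj([.5603+x-y*.045,.2708+y+x*.045,z]))
```

```text
[[0.5133 0.2034]
 [0.5212 0.2034]
 [0.5292 0.2043]
 [0.5374 0.2041]
 [0.5456 0.205 ]
 [0.5541 0.2049]
 [0.5626 0.2057]
 [0.5713 0.2065]
 [0.5802 0.2063]
 [0.5892 0.2071]]
[[0.5076 0.3323]
 [0.5155 0.333 ]
 [0.5235 0.3338]
 [0.5316 0.3337]
 [0.5399 0.3345]
 [0.5483 0.3344]
 [0.5568 0.3353]
 [0.5655 0.3353]
 [0.5744 0.3363]
 [0.5834 0.3363]]
[[0.4993 0.2272]
 [0.4992 0.23  ]
 [0.4958 0.2884]
 [0.4954 0.296 ]
 [0.495  0.3026]
 [0.4955 0.3122]]
[[0.6228 0.2163]
 [0.6222 0.2239]
 [0.6218 0.2304]
 [0.6214 0.2358]
 [0.6211 0.2412]]
cols [(206, 269.5, 292.5), (210, 254.5, 302.5), (214, 253.5, 303.5), (218, 252.5, 304.5), (222, 250.5, 289.5), (226, 250.5, 291.5), (230, 250.5, 303.5), (234, 250.5, 293.5), (238, 260.5, 296.5), (242, 260.5, 296.5), (246, 263.5, 296.5), (250, 263.5, 287.5), (254, 263.5, 287.5), (258, 260.5, 305.5), (262, 248.5, 305.5), (266, 248.5, 295.5), (270, 252.5, 295.5), (274, 252.5, 295.5), (278, 252.5, 304.5)]
262 [50, 48, 48, 48, 47, 46, 45, 44, 38, 38, 36, 36, 36, 35, 38, 39, 39, 39, 38, 38, 37, 32, 31, 31, 31, 31, 31, 31, 31, 31, 31, 32, 32, 33, 34, 33, 34, 34, 35, 36, 35, 48, 80, 78, 78, 76, 44, 44]
270 [51, 49, 48, 48, 47, 47, 45, 43, 37, 37, 36, 36, 36, 35, 39, 39, 39, 39, 38, 38, 38, 37, 39, 38, 37, 38, 38, 37, 38, 38, 38, 35, 33, 32, 34, 34, 34, 34, 34, 34, 35, 67, 79, 78, 78, 77, 45, 44]
292 [51, 55, 81, 79, 78, 77, 79, 53, 39, 39, 39, 37, 37, 34, 71, 74, 74, 74, 75, 46, 39, 38, 39, 40, 39, 40, 39, 39, 39, 39, 39, 36, 34, 34, 34, 34, 35, 36, 37, 36, 37, 73, 78, 78, 79, 76, 44, 43]
298 [52, 52, 52, 50, 50, 48, 48, 46, 41, 41, 39, 39, 38, 35, 72, 81, 81, 81, 81, 80, 81, 81, 81, 82, 82, 82, 82, 47, 40, 40, 40, 40, 43, 78, 80, 79, 79, 79, 79, 79, 79, 78, 78, 78, 79, 76, 44, 44]
rim-- [250.1 220.6]
rim-+ [306.3 220.5]
rim+- [252.4 286.4]
rim++ [304.1 286.3]
bot-- [254.5 207.8]
in-- [260.1 234.3]
in++ [295.4 274.7]
in+- [261.  274.7]
```

The mould is centred on the plate to within about 3 mm in the wrist view. Now to above the slide with closed jaws.

carry_out(commands=[[[0.003,-0.045,0],0,0],[[0,-0.045,0],0,0],[[0,-0.0455,0],0,0],[[0,0,0.03],0,0],[[0,0,0.03],0,0],[[0,0,0],0,0],[[0,0,0],0,0]])

```text
time: 28.68
tool_pos: [0.5225, 0.1332, 0.1624]
tool_rot: [3.141, 0.002, -3.096]
contact_force: [-0.4, -0.1, 0.5]
opening: 0.0266
grip_force: 0.0
```

Run:
```python
from h import *
np.set_printoptions(precision=4,suppress=True,linewidth=160)
s=robot.observe();print(s["tool_pos"],s["tool_rot"],s["opening"])
p=shoot("wrist","w13.png");sc=shoot("scene");t=shoot("top")
o=[]
for n,q in(("w",p),("s",sc),("t",t)):
    for d in robot.tip_of(q,"slide_top")[:3]: print(n,round(d["p"],2),np.round(d["at"]),atz(q,d["at"],.083))
c=robot.tip_of(p,"slide_top")
if c:
    x,y=[int(v) for v in c[0]["at"]];g=p["pixels"].mean(2)
    for r in range(y-50,y+51,5): print(r,[int(v) for v in g[r,x-40:x+41:5]])
```

```text
[0.5225 0.1332 0.1624] [ 3.1414  0.0016 -3.0961] 0.026613522086960113
w 0.84 [277. 260.] [0.5532 0.1342 0.083 ]
s 0.62 [358. 189.] [0.5444 0.1379 0.083 ]
209 [106, 107, 105, 105, 106, 106, 106, 106, 107, 108, 107, 107, 109, 109, 202, 205, 202]
214 [106, 106, 106, 104, 105, 106, 105, 106, 107, 107, 106, 108, 109, 105, 202, 199, 198]
219 [104, 105, 107, 106, 108, 107, 110, 114, 114, 114, 108, 107, 110, 106, 201, 201, 199]
224 [107, 106, 106, 107, 108, 109, 48, 38, 42, 43, 112, 108, 57, 108, 203, 202, 202]
229 [104, 104, 105, 105, 108, 110, 45, 35, 39, 41, 111, 108, 56, 107, 202, 198, 199]
234 [104, 104, 105, 104, 109, 81, 72, 71, 72, 71, 71, 72, 57, 106, 199, 200, 200]
239 [105, 105, 105, 105, 108, 94, 68, 69, 70, 69, 70, 71, 61, 102, 200, 201, 200]
244 [105, 105, 85, 105, 107, 96, 58, 60, 59, 61, 60, 59, 62, 178, 205, 174, 204]
249 [87, 87, 91, 25, 106, 97, 59, 58, 60, 60, 62, 57, 66, 105, 33, 90, 90]
254 [87, 87, 63, 26, 106, 105, 61, 61, 59, 61, 61, 59, 75, 110, 35, 89, 89]
259 [87, 88, 29, 26, 107, 87, 67, 67, 67, 69, 70, 66, 76, 104, 35, 90, 89]
264 [87, 87, 29, 24, 107, 102, 66, 68, 68, 69, 65, 60, 78, 162, 35, 67, 89]
269 [87, 90, 29, 25, 107, 94, 42, 25, 30, 31, 106, 207, 153, 204, 35, 32, 88]
274 [86, 83, 29, 27, 107, 89, 46, 24, 32, 32, 214, 206, 160, 205, 30, 29, 87]
279 [87, 55, 29, 26, 105, 89, 50, 22, 30, 30, 207, 202, 187, 204, 31, 32, 89]
284 [88, 23, 27, 20, 108, 70, 54, 25, 33, 31, 203, 203, 199, 209, 30, 30, 90]
289 [67, 67, 66, 64, 63, 63, 48, 50, 50, 49, 50, 47, 49, 51, 50, 51, 47]
294 [50, 51, 52, 51, 50, 49, 51, 54, 54, 53, 54, 54, 54, 53, 54, 52, 51]
299 [54, 52, 53, 53, 54, 55, 54, 55, 56, 55, 55, 55, 54, 54, 54, 53, 54]
304 [54, 55, 54, 55, 54, 56, 55, 57, 58, 56, 55, 55, 56, 55, 54, 53, 54]
309 [52, 53, 52, 54, 52, 55, 54, 54, 56, 55, 56, 56, 54, 54, 56, 54, 52]
```

The fin's face and top show at rows 242–266, so the fin is at x≈0.554, y≈0.134. Lowering on its -x side and pushing.

carry_out(commands=[[[0,0,0.03],0,0],[[0,0,0.03],0,0],[[0,0,0.0165],0,0],[[0,0,0],0,0],[[-0.01,0,0],0,0],[[-0.006,0,0],0,0],[[-0.006,0,0],0,0],[[-0.006,0,0],0,0],[[-0.006,0,0],0,0],[[0,0,0],0,0]])

```text
time: 30.28
tool_pos: [0.5556, 0.1346, 0.0848]
tool_rot: [3.141, -0.001, -3.096]
contact_force: [-4.9, -0.7, 3.4]
opening: 0.0003
grip_force: 2.8
```

carry_out(commands=[[[-0.005,0,0],0,0],[[-0.005,0,0],0,0],[[-0.004,0,0],0,0],[[-0.002,0,0],0,0],[[0,0,0],0,0]])

```text
time: 30.9
tool_pos: [0.5664, 0.1352, 0.0847]
tool_rot: [-3.141, -0.013, -3.096]
contact_force: [-21.3, -1.2, 16.2]
opening: 0.0004
grip_force: 11.3
```

carry_out(commands=[[[-0.0015,0,0],0,0],[[0,0,0],0,0]])

```text
time: 31.15
tool_pos: [0.5666, 0.1352, 0.0847]
tool_rot: [-3.141, -0.016, -3.096]
contact_force: [-27.3, -1.4, 20.0]
opening: 0.0003
grip_force: 13.7
```

Run:
```python
from h import *
np.set_printoptions(precision=4,suppress=True,linewidth=160)
s=robot.observe();print(s["tool_pos"],s["contact_force"])
for n in("scene","top"):
    q=shoot(n)
    print(n,[(round(d["p"],2),np.round(d["at"]),atz(q,d["at"],.083)) for d in robot.tip_of(q,"slide_top")[:3]])
```

```text
[0.5666 0.1352 0.0847] [-27.301   -1.4493  20.0496]
scene [(0.46, array([372., 196.]), array([0.5802, 0.1479, 0.083 ]))]
top []
```

The force climbs stiffly with no more travel, and the fin has moved about 30 mm, so it is at the end stop. Letting it snap back.

carry_out(commands=[[[0.06,0,0],0,0],[[0.02,0,0],0,0],[[0,0,-0.05],0,0],[[0,0,-0.05],0,0],[[0,0,0],0,0],[[0,0,0],0,0]])

```text
time: 32.1
tool_pos: [0.4936, 0.1317, 0.1845]
tool_rot: [3.142, 0.001, -3.097]
contact_force: [0.2, -0.2, -0.9]
opening: 0.0011
grip_force: 0.0
```

```bash
python3 chk.py | head -8
```

```text
[0.4936 0.1317 0.1845] [ 3.1416  0.0007 -3.0965]
mould [('w', 0.95, array([438., 303.]), array([0.5617, 0.2727, 0.11  ])), ('w', 0.59, array([ 4., 16.]), array([ 0.3198, -0.1134,  0.11  ])), ('s', 0.82, array([402., 162.]), array([0.5603, 0.2715, 0.11  ]))]
mould_mid [('w', 0.78, array([424., 287.]), array([0.5597, 0.2689, 0.085 ])), ('s', 0.75, array([402., 170.]), array([0.5658, 0.2732, 0.085 ]))]
slide_top [('s', 0.64, array([362., 194.]), array([0.5608, 0.1326, 0.083 ])), ('s', 0.24, array([395., 179.]), array([0.5751, 0.2379, 0.083 ]))]
plate [('s', 0.78, array([396., 177.]), array([0.5574, 0.2653, 0.06  ]))]
heater [('w', 0.64, array([356., 254.]), array([0.5656, 0.2221, 0.    ])), ('s', 0.82, array([381., 207.]), array([0.5726, 0.2063, 0.    ]))]
dish [('w', 0.43, array([ 59., 264.]), array([ 0.6038, -0.1524,  0.004 ])), ('s', 0.62, array([282., 282.]), array([ 0.5989, -0.1475,  0.004 ])), ('t', 0.67, array([296., 157.]), array([ 0.603 , -0.1514,  0.004 ]))]
tin [('w', 0.98, array([145., 144.]), array([ 0.4513, -0.0108,  0.    ])), ('s', 0.72, array([282., 219.]), array([ 0.4445, -0.0187,  0.    ])), ('t', 0.44, array([242., 213.]), array([ 0.4528, -0.0011,  0.    ]))]
```

The mould sits where it was placed, and the slide is back at its rest position. The bystanders haven't moved and the gripper is clear, so I'm handing in.

```bash
python3 -c "
from cell import robot
print(robot.hand_in())"
```

```text
the job is handed in; nothing more can be done
None
```

The job is handed in at about 32 s: the mould was laid on its side, released and retaken, then set mouth-up within about 3 mm of the plate's centre; the slide was pushed to its end stop and snapped back, with no movement seen in the dish or tin (the tweezers were not re-checked at the end).

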